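# Lay two water-filter cartridges in their sprung cradle

### The job

Fit the two water-filter cartridges into the twin cradle on the worktop, one in each bay (it does not matter which in which), both lying flat on the bay floor with the blue end under the lip of the blue sprung plate and the black end fully home against the black fixed stop. Each bay is a little shorter than a cartridge, so push the plate back with the blue end, nose down, then lower the black end. Leave the mug, the soap bottle and the spanner alone.

Things in the scene. Friction and masses are not known exactly. Their poses are not given: they have to be found in the camera images.
- cartridge_a: Inline water-filter cartridge, 150 mm long, 0.18 to 0.35 kg: a white round barrel 40 mm in diameter with a grey band, and a square collar 42 x 42 mm, 14 mm long, on each end, one blue, the other black. It lies on its collars. Origin at its centre, on its axis; x runs along its length towards the blue end.
- cartridge_b: The second cartridge, same as cartridge_a.
- blue_end_a (a point): Middle of the blue end face of cartridge_a, 75 mm from its centre.
- blue_end_b (a point): Middle of the blue end face of cartridge_b, 75 mm from its centre.
- cradle: Twin cradle fixed to the worktop: grey base plate 270 x 230 mm, 8 mm thick, its top the floor of two parallel bays 110 mm apart. Origin on the worktop beneath the middle of the bays, x along the bays towards the blue sprung plates, y to its left, z up. A grey spring housing, 54 mm above the worktop, stands behind each plate. Stop to plate is 144 mm at rest, 6 mm less than a cartridge.
- bay_left (a point): Where the centre of a cartridge seated in the left bay (+y side) lies, 29 mm above the worktop, 21 mm above the bay floor; axes as the cradle's. Black fixed stop: inner face 75 mm to -x of here, 34 mm wide, 18 mm high above the floor. White side rails: 16 mm high, 50 mm apart inside, from 40 to 70 mm either side of here in x, so the middle is free for fingers.
- bay_left_end (a point): Where the middle of the blue end face of a cartridge seated in the left bay lies, 75 mm along the cradle's +x from bay_left.
- bay_right (a point): Where the centre of a cartridge seated in the right bay (-y side) lies, 29 mm above the worktop, 21 mm above the bay floor; axes as the cradle's. Black fixed stop: inner face 75 mm to -x of here, 34 mm wide, 18 mm high above the floor. White side rails: 16 mm high, 50 mm apart inside, from 40 to 70 mm either side of here in x, so the middle is free for fingers.
- bay_right_end (a point): Where the middle of the blue end face of a cartridge seated in the right bay lies, 75 mm along the cradle's +x from bay_right.
- plate_left (a joint): Travel (m) of the left bay's blue upright plate along cradle +x: 0 at rest, 0.018 at most, 0.006 when loaded. Spring 4.8 N at 0 plus 0.4 N per mm; it sends a released cartridge back to the stop. At rest its inner face is 69 mm to +x of bay_left. Plate 40 mm wide, top 57 mm above the floor; a lip at its top reaches 14 mm inwards, underside 51 mm above the floor.
- plate_right (a joint): Travel (m) of the right bay's blue upright plate along cradle +x: 0 at rest, 0.018 at most, 0.006 when loaded. Spring 4.8 N at 0 plus 0.4 N per mm; it sends a released cartridge back to the stop. At rest its inner face is 69 mm to +x of bay_right. Plate 40 mm wide, top 57 mm above the floor; a lip at its top reaches 14 mm inwards, underside 51 mm above the floor.
- mug: White mug, 80 mm across, 90 mm high, standing beyond the work. Origin at the centre of its underside.
- soap: Green soap bottle, 60 mm across, 180 mm high, standing to the right of the cradle. Origin at the centre of its underside.
- spanner: Steel spanner, 180 mm long, lying flat beyond the work. Origin under its middle, x along its length.
Things that resemble listed ones, but are neither listed nor needed, are in the scene too. What is shaped like the cartridge_b but purple, red or yellow is not meant.

How it is judged:
At the end, for the whole second after the job is handed in: One cartridge released and at rest (under 0.02 m/s) in each bay, either one in either: its centre within 7 mm of that bay's point and the middle of its blue end within 7 mm of that bay's end point, so flat, home against the stop, blue end at the plate (((distance between cartridge_a and bay_left below 0.007 m and distance between blue_end_a and bay_left_end below 0.007 m and distance between cartridge_b and bay_right below 0.007 m and distance between blue_end_b and bay_right_end below 0.007 m) or (distance between cartridge_a and bay_right below 0.007 m and distance between blue_end_a and bay_right_end below 0.007 m and distance between cartridge_b and bay_left below 0.007 m and distance between blue_end_b and bay_left_end below 0.007 m)) and linear speed of each of cartridge_a, cartridge_b below 0.02 m/s); the robot touches nothing.
It fails at once if the mug is shifted by more than 30 mm or knocked over (distance of mug from where it was at the start of the episode above 0.03 m or angle between mug's own z axis and vertical above 0.5 rad).
It fails at once if the soap bottle is shifted by more than 30 mm or knocked over (distance of soap from where it was at the start of the episode above 0.03 m or angle between soap's own z axis and vertical above 0.5 rad).
It fails at once if the spanner is shifted by more than 30 mm (distance of spanner from where it was at the start of the episode above 0.03 m).
It also fails if it takes over 67 s, if anything falls off the work surface, if the arm or the gripper's body presses on something with over 40 N, if the wrist force passes 120 N, or if a joint passes its speed limit or range.

### The arm

A 7-joint arm with a two-finger parallel gripper is mounted at the origin on the work surface. World frame = base frame: x ahead of the robot, y to its left, z up, the work surface at z = 0. Lengths are in m, angles in rad, forces in N, time in s.
With the tool pointing down it reaches from about 0.4 to 0.875 m from the base axis. Payload 19.3 kg.
Tool frame: the origin (TCP) lies between the finger pads; the fingertips stand 22 mm ahead of it and the grasp point (between the pads) lies 3 mm ahead of it; z points along the fingers, y is the line along which they close (so a half turn about z gives the same grasp; the last joint's range is limited). The gripper opens to 85 mm and grips with 20 to 120 N. Pads are 22 mm wide; open, the fingers measure 114 mm over their backs; the gripper's body (76 mm by 85 mm) begins 54 mm behind the grasp point. The pads swing forward as they close: fully open they stand 13 mm farther back than shut.
Start: joints at [-1.182, 0.521, -0.036, 1.599, 0.021, 1.021, -0.113], TCP at [0.277, 0.56, 0.253] pointing down, gripper open.
Joint ranges: [-2.91, 2.91], [-0.3, 2.13], [-1.5, 1.42], [0.17, 2.43], [-1.26, 4.41], [0.16, 1.93], [-2.52, 2.52]. Speed limits (rad/s): [1.89, 1.89, 2.39, 2.39, 3.01, 3.01, 3.01].

### API

Orientations are given as a unit quaternion [w, x, y, z].
In Python, from station import bot gives the robot as it stands.
- The arm moves only by the tool move_arm, never from a script. Its argument "moves" is one flat list of numbers, 7 for each row, row after row: the turn, a rotation vector about the world's x, y, z in rad, then the shift along the world's x, y, z in units of 25 mm (1.0 is 25 mm), then the finger opening in mm, from 0 to 85.4. In form: [rx, ry, rz, x, y, z, hand, rx, ry, rz, x, y, z, hand, ...]. A call has 1 to 8 rows; each row is the pose to reach, as a shift and turn from the pose commanded when the call began; what a row does not reach only later rows make up. A row lasts 1/10 s, in which the tool goes at most 50 mm and 8.59 degrees, less where a joint would pass 70% of its speed; a pose out of reach is approached as far as the arm can. A call with a gripper value outside its range is refused whole. The fingers move at their own pace and stop on an object; the grip force is fixed at half the most. Time passes only in rows, so rows that repeat a pose let the fingers close. It gives the time, the measured TCP pose, the force, the opening and the grip force at its end, in the units of the state.
- bot.sense(): the state, without advancing time (a new reading comes with each control period).
- bot.capture(name): name is "side" or "top"; returns a dict with "image" (384x512x3 uint8, blue, green, red), "range_z" (384x512 float32, m along the optical axis (not along the pixel's ray), 0 where there is no reading), "fovy" (degrees; the focal length in pixels is half the picture's height over the tangent of half this angle, whatever the lens; pixels are square), "cx", "cy" (the principal point, pixels), "k1" (the pictures are not rectified: a ray, as slopes to the right and down, at radius r is drawn at 1 + k1 r^2 times it, then the intrinsics apply), "position" and "rotation" of the camera in the world. Camera axes: x right, y down, z forward; pixel columns grow to the right and rows downward; lengths in m; the calibration is good to about 2 mm. A picture is of the moment at which its call begins.
- bot.close_job(): hands the job in; it is judged then, once.
Trained networks look in a picture, given as the dict that the camera call returned (one of the last four; its "shot" number tells which), for a name from the list of things; names that differ only in an ending like _2 or _b are one class to them, and where a whole thing is asked for, a point or a joint stands for the part that bears it (a point fixed in the world has none). Each returns a list of dicts, best first, with "confidence" (0 to 1); they miss things now and then, are a little off and sometimes report something else, mostly with a low value. They report only what shows in the picture. A call takes as long as a camera call. They do not tell look-alikes from the thing itself.
- bot.look_for(picture, query): "at" ([column, row] as shares, 0 to 1, of the picture: columns of its width, rows of its height, amid what is visible of it).
- bot.place_of(picture, query): "at" ([column, row] as shares, 0 to 1, of the picture: columns of its width, rows of its height: a listed point, or the origin of a listed thing).
The state is a dict: "time_s": time; "joint_pos": joint angles; "qd": joint speeds; "joint_torque": joint torques, N m; "tcp_pos": TCP position; "orientation": TCP orientation; "force": force on the tool from outside, world axes, zero at the start; "torque": the same for the moment, N m; "finger_gap": finger opening in m; "grip_force": force on a finger pad.
Only numpy, scipy, OpenCV 4.12 (cv2) and the standard library are available. Lean on these libraries where they do the work, as an engineer would, in place of code of your own. Each camera call takes 0.05 s, during which the arm holds its last target. There are 200 camera calls.

## Working session

There is one attempt and no reset: what is moved stays moved. The work goes in short steps, Python scripts to look and compute and a tool call to move; the robot and the scene stay as the last step left them, time stands still between calls to the robot, and variables do not carry over. Pictures are saved under pics/ and viewed, at most 12 in all, crops included, and the job is handed in when it is done.

Besides the shell and the picture viewer there is one more tool, called after "Emit:" as name(argument=value, ...), one argument or row to a line, values as JSON. move_arm: Moves the arm, as the interface text tells. Its arguments: {"type":"object","properties":{"moves":{"type":"array"}},"required":["moves"]}

```bash
mkdir -p pics
cat > h.py <<'E'
import numpy as np, cv2
from station import bot
def K(p):
    h,w=p["image"].shape[:2]; f=h/2/np.tan(np.radians(p["fovy"])/2); return f
def ray(p,uv):
    f=K(p); d=np.array([(uv[0]-p["cx"])/f,(uv[1]-p["cy"])/f]); s=d.copy()
    for _ in range(20): s=d/(1+p["k1"]*(s@s))
    return np.array([s[0],s[1],1.])
def R(p):
    r=np.array(p["rotation"],float)
    if r.shape==(3,3): return r
    w,x,y,z=r.ravel()
    from scipy.spatial.transform import Rotation as Q
    return Q.from_quat([x,y,z,w]).as_matrix()
def at_z(p,uv,z):
    d=R(p)@ray(p,uv); o=np.array(p["position"]); return o+d*(z-o[2])/d[2]
def at_d(p,uv):
    u,v=int(round(uv[0])),int(round(uv[1])); z=p["range_z"][v,u]
    return np.array(p["position"])+R(p)@ray(p,uv)*z
def cloud(p):
    h,w=p["range_z"].shape; f=K(p)
    v,u=np.mgrid[0:h,0:w]; d=np.stack([(u-p["cx"])/f,(v-p["cy"])/f],-1); s=d.copy()
    for _ in range(20): s=d/(1+p["k1"]*(s**2).sum(-1,keepdims=True))
    q=np.concatenate([s,np.ones((h,w,1))],-1)*p["range_z"][...,None]
    return q@R(p).T+np.array(p["position"])
E
python3 - <<'E'
from h import *
for n in("top","side"):
    p=bot.capture(n); cv2.imwrite(f"pics/{n}0.png",p["image"])
    print(n,p["position"],np.round(p["rotation"],3).tolist(),p["fovy"],p["k1"])
    for q in("cartridge_a","blue_end_a","cradle","bay_left","bay_right","bay_left_end","bay_right_end","plate_left","mug","soap","spanner"):
        for r in bot.place_of(p,q)[:5]:
            uv=np.array(r["at"])*[512,384]
            z={"cart":.021,"blue":.021,"bay_":.029}.get(q[:4],0)
            print(q,round(r["confidence"],2),uv.round(0),at_z(p,uv,z).round(3))
print(bot.sense())
E
```

```text
top [ 0.34461629 -0.04026164  1.28812998] [0.074, -0.703, 0.706, -0.056] 52.97719436811889 -0.07872279261998309
cartridge_a 0.87 [225. 198.] [0.554 0.108 0.021]
cartridge_a 0.83 [161. 203.] [0.538 0.323 0.021]
cartridge_a 0.82 [187. 253.] [0.372 0.231 0.021]
cartridge_a 0.6 [114. 188.] [0.589 0.489 0.021]
blue_end_a 0.98 [176. 271.] [0.311 0.265 0.021]
blue_end_a 0.97 [256. 267.] [0.326 0.004 0.021]
blue_end_a 0.84 [121. 215.] [0.498 0.458 0.021]
blue_end_a 0.76 [231. 217.] [0.49  0.087 0.021]
blue_end_a 0.71 [157. 182.] [0.608 0.342 0.021]
cradle 0.61 [322. 193.] [ 0.573 -0.219  0.   ]
bay_left 0.93 [308. 194.] [ 0.563 -0.169  0.029]
bay_right 0.94 [342. 196.] [ 0.556 -0.279  0.029]
bay_right 0.25 [232. 217.] [0.489 0.083 0.029]
bay_left_end 0.88 [313. 172.] [ 0.639 -0.186  0.029]
bay_right_end 0.96 [342. 172.] [ 0.637 -0.285  0.029]Traceback (most recent call last):
  File "<stdin>", line 6, in <module>
ValueError: it knows: bay_left, bay_left_end, bay_right, bay_right_end, blue_end, cartridge, cradle, mug, soap, spanner
```

Run:
```python
from h import *
p=bot.capture("side"); cv2.imwrite("pics/side0.png",p["image"])
print(p["position"],np.round(p["rotation"],3).tolist(),p["fovy"],p["k1"])
for q in("cartridge_a","blue_end_a","cradle","bay_left","bay_right","bay_left_end","bay_right_end","mug","soap","spanner"):
        for r in bot.place_of(p,q)[:5]:
            uv=np.array(r["at"])*[512,384]
            z={"cart":.021,"blue":.021,"bay_":.029}.get(q[:4],0)
            print(q,round(r["confidence"],2),uv.round(0),at_z(p,uv,z).round(3))
s=bot.sense();print({k:np.round(v,3).tolist() for k,v in s.items()})
im=cv2.imread("pics/top0.png"); cv2.imwrite("pics/topc.png",cv2.resize(im[130:320,80:400],None,fx=2.5,fy=2.5,interpolation=2))
```

```text
[ 0.44061268 -0.87489336  0.79450911] [-0.418, 0.905, -0.07, 0.042] 55.95068105965032 -0.0597703317849616
cartridge_a 0.98 [182. 191.] [0.382 0.037 0.021]
cartridge_a 0.73 [235. 176.] [0.562 0.089 0.021]
cartridge_a 0.59 [220. 138.] [0.536 0.34  0.021]
cartridge_a 0.57 [229. 119.] [0.589 0.484 0.021]
cartridge_a 0.5 [252. 233.] [ 0.577 -0.176  0.021]
blue_end_a 0.97 [215. 178.] [0.492 0.091 0.021]
blue_end_a 0.91 [210. 125.] [0.506 0.442 0.021]
blue_end_a 0.9 [236. 137.] [0.6   0.338 0.021]
blue_end_a 0.75 [164. 148.] [0.319 0.298 0.021]
blue_end_a 0.62 [164. 201.] [ 0.323 -0.005  0.021]
cradle 0.6 [251. 248.] [ 0.567 -0.214  0.   ]
bay_left 0.86 [253. 230.] [ 0.58  -0.172  0.029]
bay_right 0.55 [247. 257.] [ 0.546 -0.267  0.029]
bay_left_end 0.9 [275. 228.] [ 0.645 -0.175  0.029]
bay_right_end 0.91 [276. 259.] [ 0.623 -0.288  0.029]
mug 0.69 [308. 188.] [0.803 0.02  0.   ]
soap 0.81 [261. 352.] [ 0.54  -0.516  0.   ]
spanner 0.67 [273. 152.] [0.728 0.242 0.   ]
{'time_s': 0.95, 'joint_pos': [-1.182, 0.521, -0.036, 1.6, 0.021, 1.021, -0.113], 'qd': [0.001, -0.001, -0.002, 0.001, 0.001, 0.001, 0.001], 'joint_torque': [0.0, -92.684, 1.979, -37.026, 0.018, 0.002, -0.0], 'tcp_pos': [0.277, 0.56, 0.253], 'orientation': [0.0, 0.227, 0.974, 0.0], 'force': [0.21, 0.323, 0.436], 'torque': [-0.006, 0.022, -0.057], 'grip_force': 0.0, 'finger_gap': 0.085}
```

View pics/topc.png

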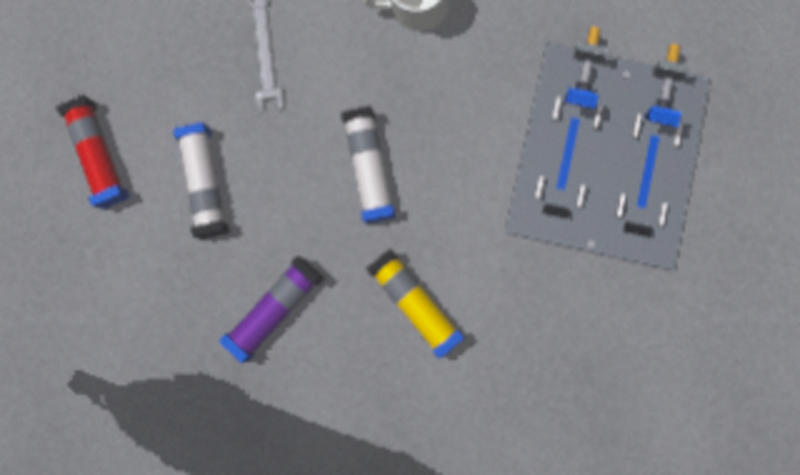

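View pics/side0.png

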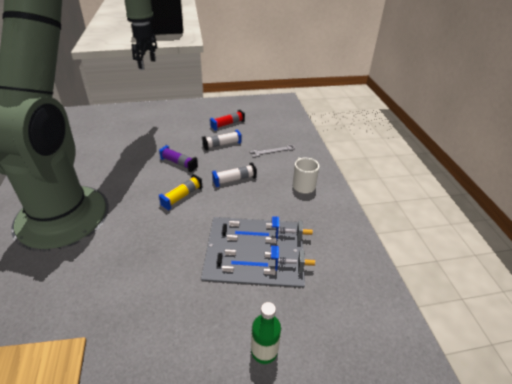

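```bash
cat >> h.py <<'E'
def to_px(p,X):
    q=(np.atleast_2d(X)-np.array(p["position"]))@R(p); s=q[:,:2]/q[:,2:]; s=s*(1+p["k1"]*(s**2).sum(1,keepdims=True))
    return s*K(p)+[p["cx"],p["cy"]]
def blobs(p,m,z,lo,hi,amin=4):
    n,l,st,c=cv2.connectedComponentsWithStats(m.astype(np.uint8)); out=[]
    for i in range(1,n):
        if st[i,4]<amin: continue
        w=at_z(p,c[i],z)
        if lo[0]<w[0]<hi[0] and lo[1]<w[1]<hi[1]: out.append((st[i,4],w.round(4),l==i))
    return out
E
python3 - <<'E'
from h import *
for n in("top","side"):
    p=bot.capture(n); im=p["image"].astype(int); hsv=cv2.cvtColor(p["image"],cv2.COLOR_BGR2HSV).astype(int)
    white=(hsv[...,2]>150)&(hsv[...,1]<50); blue=(hsv[...,0]>100)&(hsv[...,0]<125)&(hsv[...,1]>130); black=(hsv[...,2]<55)
    print(n)
    for nm,m,z,lo,hi in(("rail",white,.024,(.42,-.4),(.7,-.07)),("blue cradle",blue,.06,(.42,-.4),(.72,-.07)),("black stop",black,.026,(.42,-.4),(.72,-.07)),
      ("white cart",white,.041,(.4,.0),(.75,.45)),("blue cart",blue,.035,(.4,.0),(.75,.45)),("black cart",black,.035,(.4,.0),(.75,.45))):
        for a,w,l in blobs(p,m,z,lo,hi): 
            print(nm,a,w[:2],round(float(np.median(cloud(p)[l][:,2])),3))
    C=cloud(p)
    m=(C[...,2]>.004)&(C[...,2]<.012)&(C[...,0]>.38)&(C[...,0]<.78)&(C[...,1]<-.05)&(C[...,1]>-.42)
    print("plate",cv2.minAreaRect(C[m][:,:2].astype(np.float32)*1000))
    for b in((.08,.02,.14,.18),(.3,.27,.23,.39)):
        y0,y1=(.02,.18) if b[0]==.08 else (.24,.42)
        m=(C[...,2]>.012)&(C[...,0]>.45)&(C[...,0]<.68)&(C[...,1]>y0)&(C[...,1]<y1)
        P=C[m]; print("cart cloud",len(P),P[:,2].max(),cv2.minAreaRect(P[:,:2].astype(np.float32)*1000))
E
```

```text
top
rail 16 [ 0.6887 -0.1916] 0.035
rail 6 [ 0.6836 -0.2468] 0.01
rail 15 [ 0.663  -0.2995] 0.034
rail 19 [ 0.6379 -0.1506] 0.024
rail 18 [ 0.6132 -0.2588] 0.024
rail 9 [ 0.6195 -0.2044] 0.025
rail 9 [ 0.5922 -0.311 ] 0.022
rail 19 [ 0.5317 -0.1262] 0.026
rail 17 [ 0.5183 -0.1807] 0.024
rail 19 [ 0.5063 -0.2334] 0.024
rail 20 [ 0.4947 -0.2879] 0.023
rail 8 [ 0.4543 -0.192 ] 0.009
blue cradle 78 [ 0.6421 -0.1816] 0.065
blue cradle 85 [ 0.6173 -0.2882] 0.064
blue cradle 100 [ 0.5685 -0.1612] 0.01
blue cradle 103 [ 0.5448 -0.2645] 0.009
white cart 225 [0.7105 0.2441] 0.007
white cart 49 [0.6111 0.1152] 0.04
white cart 228 [0.5614 0.3331] 0.04
white cart 237 [0.5385 0.0988] 0.039
white cart 48 [0.4897 0.3157] 0.04
blue cart 41 [0.6088 0.3427] 0.043
blue cart 52 [0.494  0.0859] 0.041
black cart 12 [0.4723 0.2938] 0.031
black cart 5 [0.4658 0.3145] 0.023
black cart 5 [0.4089 0.1632] 0.031
plate ((579.8860473632812, -234.82325744628906), (369.823486328125, 399.6614074707031), 89.93550109863281)
cart cloud 546 0.04835217820421689 ((561.11279296875, 101.7962875366211), (147.94618225097656, 41
[... 1321 characters left out ...]
ite cart 203 [0.5392 0.087 ] 0.037
white cart 10 [0.6605 0.0899] 0.001
blue cart 55 [0.5171 0.4287] 0.029
blue cart 33 [0.608  0.3218] 0.036
blue cart 71 [0.4936 0.0682] 0.033
black cart 57 [0.4735 0.2805] 0.023
black cart 108 [0.419  0.1562] 0.023
black cart 35 [0.6272 0.0898] 0.03
black cart 35 [0.4376 0.0605] 0.031
plate ((577.7078857421875, -238.17889404296875), (361.4859313964844, 388.709716796875), 87.6646499633789)
cart cloud 525 0.046678465946383696 ((560.1648559570312, 98.46902465820312), (151.09979248046875, 44.079898834228516), 11.154812812805176)
cart cloud 400 0.04673685378087378 ((572.769775390625, 315.2716979980469), (101.28250885009766, 216.18746948242188), 77.13976287841797)
```

Emit:
move_arm(
  moves=[0,0,0.12,1.4,-1.2,-0.6,85,0,0,0.24,2.8,-2.4,-1.2,85,0,0,0.36,4.2,-3.6,-1.8,85,0,0,0.48,5.6,-4.9,-2.5,85,0,0,0.6,7.0,-6.2,-3.2,85,0,0,0.695,8.4,-7.4,-4,85,0,0,0.695,10.56,-9.3,-4.8,85,0,0,0.695,10.56,-9.3,-5.3,85],
)

```text
time_s: 1.85
tcp_pos: [0.5443, 0.3241, 0.1206]
orientation: [0.001, -0.116, 0.993, -0.0]
force: [-0.3, 0.1, 0.6]
finger_gap: 0.0851
grip_force: 0.0
```

Emit:
move_arm(
  moves=[0,0,0,0,0,0,85,0,0,0,0,0,0,85],
)

```text
time_s: 2.05
tcp_pos: [0.5408, 0.3275, 0.1204]
orientation: [-0.0, -0.117, 0.993, -0.0]
force: [-0.3, -0.1, -1.0]
finger_gap: 0.0854
grip_force: 0.0
```

```bash
cat > show.py <<'E'
import sys
from h import *
n,tag=sys.argv[1],sys.argv[2]; c=[float(v) for v in sys.argv[3:6]]; r=int(sys.argv[6]) if len(sys.argv)>6 else 60
p=bot.capture(n); u=to_px(p,c)[0].astype(int); x0,y0=max(u[0]-r,0),max(u[1]-r,0)
cv2.imwrite(f"pics/{tag}.png",cv2.resize(p["image"][y0:u[1]+r,x0:u[0]+r],None,fx=590/(2*r),fy=590/(2*r),interpolation=2))
s=bot.sense(); print(x0,y0,590/(2*r),{k:np.round(s[k],4).tolist() for k in("time_s","tcp_pos","orientation","joint_pos","finger_gap","force")})
E
python3 show.py side s1 .541 .3275 .06 50
```

```text
171 80 5.9 {'time_s': 2.1, 'tcp_pos': [0.5404, 0.3286, 0.121], 'orientation': [-0.0001, -0.118, 0.993, 0.0003], 'joint_pos': [-0.528, 0.6921, -0.168, 1.6761, 0.1506, 0.7858, 1.0428], 'finger_gap': 0.0846, 'force': [0.2374, -0.133, 0.2834]}
```

View pics/s1.png

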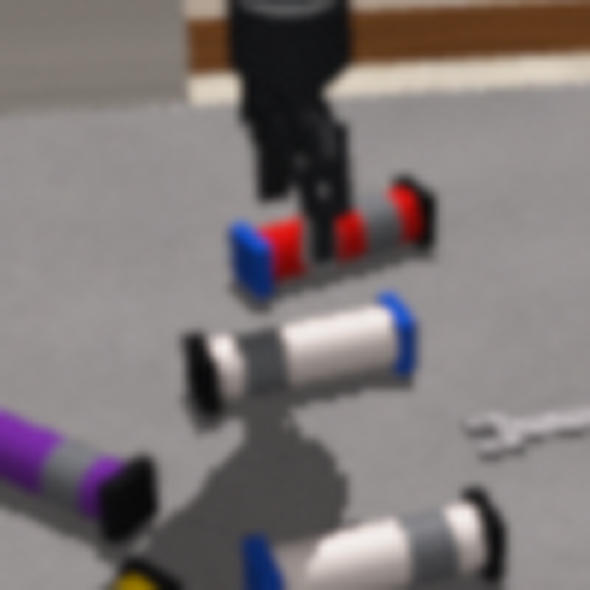

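The gripper is above the white cartridge (crop px about 300,350), clear of the red one behind; now I descend and grip.

Emit:
move_arm(
  moves=[0,0,0,0,0,-1.5,85,0,0,0,0,0,-3,85,0,0,0,0,0,-3.74,85,0,0,0,0,0,-3.74,85,0,0,0,0,0,-3.74,20,0,0,0,0,0,-3.74,20,0,0,0,0,0,-3.74,20,0,0,0,0,0,-3.74,20],
)

```text
time_s: 2.9
tcp_pos: [0.5414, 0.3282, 0.029]
orientation: [0.001, -0.118, 0.993, 0.0]
force: [-3.0, -1.8, 12.5]
finger_gap: 0.0382
grip_force: 58.7
```

Emit:
move_arm(
  moves=[0,0,0,0,0,0,20,0,0,0,0,0,0,20],
)

```text
time_s: 3.1
tcp_pos: [0.5414, 0.3282, 0.029]
orientation: [0.001, -0.118, 0.993, 0.0]
force: [-2.7, -2.7, 14.6]
finger_gap: 0.0383
grip_force: 58.7
```

Emit:
move_arm(
  moves=[0,0,0,0,0,0.08,20,0,0,0,0,0,0.16,20,0,0,0,0,0,0.24,20,0,0,0,0,0,0.4,20,0,0,0,0,0,1,20,0,0,0,0,0,2,20,0,0,0,0,0,2,20,0,0,0,0,0,2,20],
)

```text
time_s: 3.9
tcp_pos: [0.5411, 0.328, 0.0782]
orientation: [0.001, -0.118, 0.993, 0.0]
force: [0.2, -0.5, -4.0]
finger_gap: 0.0383
grip_force: 61.0
```

```bash
python3 show.py side s2 .541 .3275 .06 30
```

```text
191 100 9.833333333333334 {'time_s': 3.95, 'tcp_pos': [0.5407, 0.3278, 0.0774], 'orientation': [0.0, -0.1178, 0.993, -0.0], 'joint_pos': [-0.5339, 0.7529, -0.158, 1.6936, 0.1662, 0.7082, 1.0306], 'finger_gap': 0.038, 'force': [-0.096, -0.0839, -4.2916]}
```

View pics/s2.png

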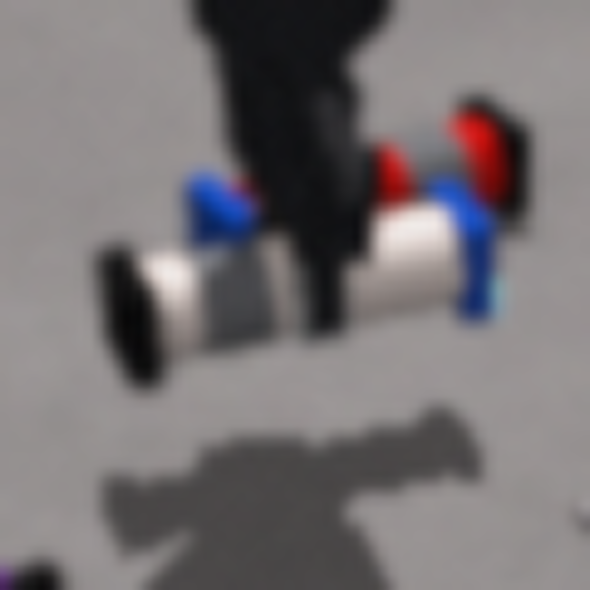

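Emit:
move_arm(
  moves=[0,0,0,0,-0.5,1.6,20,0,0,-0.05,0,-2,3,20,0,0,-0.15,-0.1,-4,4,20,0,0,-0.25,-0.2,-6,4.5,20,0,0,-0.35,-0.3,-8,4.5,20,0,0,-0.463,-0.4,-10,4.5,20,0,0,-0.463,-0.5,-12,4.5,20,0,0,-0.463,-0.6,-14,4.5,20],
)

```text
time_s: 4.75
tcp_pos: [0.5255, -0.0154, 0.1893]
orientation: [-0.0, 0.113, 0.994, -0.0]
force: [2.0, -0.6, -3.7]
finger_gap: 0.0381
grip_force: 62.1
```

Emit:
move_arm(
  moves=[0,0,0,0,-2,0,20,0,0,0,0,-4,0,20,0,0,0,0,-6,0,20,0,0,0,0,-8,0,20,0,0,0,0,-9.3,0,20,0,0,0,0,-9.8,0,20,0,0,0,0,-9.8,0,20,0,0,0,0,-9.8,0,20],
)

```text
time_s: 5.55
tcp_pos: [0.5262, -0.2574, 0.1892]
orientation: [-0.001, 0.113, 0.994, 0.0]
force: [-0.2, 1.0, -3.5]
finger_gap: 0.0382
grip_force: 62.2
```

Run:
```python
from h import *
s=bot.sense();print({k:np.round(s[k],4).tolist() for k in("time_s","tcp_pos","orientation","joint_pos")})
for n in("side","top"):
    p=bot.capture(n); hsv=cv2.cvtColor(p["image"],cv2.COLOR_BGR2HSV).astype(int); C=cloud(p)
    blue=(hsv[...,0]>100)&(hsv[...,0]<125)&(hsv[...,1]>120); white=(hsv[...,2]>140)&(hsv[...,1]<60)
    m=(C[...,2]>.1)&(C[...,0]>.4)&(C[...,0]<.66)&(C[...,1]<-.15)&(C[...,1]>-.4)&(C[...,2]<.21)
    for nm,k in(("blue",blue),("white",white)):
        P=C[m&k]; print(n,nm,len(P),P.mean(0).round(4) if len(P) else "",P.min(0).round(3) if len(P) else "",P.max(0).round(3) if len(P) else "")
    for q in("cartridge","blue_end"):
        for r in bot.place_of(p,q)[:6]:
            uv=np.array(r["at"])*[512,384]; print(q,round(r["confidence"],2),at_z(p,uv,.18).round(3))
```

```text
{'time_s': 5.55, 'tcp_pos': [0.5262, -0.2574, 0.1892], 'orientation': [-0.0005, 0.1129, 0.9936, 0.0004], 'joint_pos': [0.365, 0.5347, -0.0153, 1.7667, 0.0096, 0.8415, 1.69]}
side blue 117 [ 0.589  -0.2821  0.1936] [ 0.581 -0.294  0.162] [ 0.6   -0.254  0.205]
side white 435 [ 0.5331 -0.2677  0.1958] [ 0.462 -0.289  0.177] [ 0.585 -0.228  0.204]
cartridge 0.95 [ 0.389 -0.135  0.18 ]
cartridge 0.81 [0.385 0.001 0.18 ]
cartridge 0.72 [ 0.519 -0.251  0.18 ]
cartridge 0.48 [ 0.529 -0.101  0.18 ]
blue_end 0.9 [ 0.599 -0.272  0.18 ]
blue_end 0.77 [ 0.346 -0.179  0.18 ]
blue_end 0.74 [0.341 0.042 0.18 ]
blue_end 0.58 [ 0.479 -0.128  0.18 ]
blue_end 0.46 [0.499 0.166 0.18 ]
top blue 0   
top white 33 [ 0.4783 -0.2312  0.1971] [ 0.47  -0.238  0.188] [ 0.487 -0.224  0.205]
cartridge 0.92 [0.558 0.421 0.18 ]
cartridge 0.77 [0.533 0.084 0.18 ]
cartridge 0.76 [0.366 0.189 0.18 ]
cartridge 0.69 [0.372 0.018 0.18 ]
cartridge 0.41 [ 0.528 -0.265  0.18 ]
blue_end 0.9 [0.493 0.398 0.18 ]
blue_end 0.87 [0.469 0.067 0.18 ]
blue_end 0.84 [0.32  0.239 0.18 ]
blue_end 0.77 [ 0.334 -0.008  0.18 ]
blue_end 0.73 [0.521 0.085 0.18 ]
```

Emit:
move_arm(
  moves=[0.024,0.102,0,-0.16,0.04,-0.5,20,0.047,0.205,0,-0.16,0.04,-1.5,20,0.047,0.205,0,-0.16,0.04,-2.5,20,0.047,0.205,0,-0.16,0.04,-3.5,20,0.047,0.205,0,-0.16,0.04,-4,20,0.047,0.205,0,-0.16,0.04,-4,20,0.047,0.205,0,-0.16,0.04,-4,20],
)

```text
time_s: 6.55
tcp_pos: [0.5226, -0.2576, 0.0907]
orientation: [-0.104, 0.113, 0.988, 0.012]
force: [-0.2, 0.1, -3.4]
finger_gap: 0.038
grip_force: 62.2
```

```bash
python3 show.py side s3 .56 -.27 .06 42
```

```text
210 207 7.023809523809524 {'time_s': 6.6, 'tcp_pos': [0.5228, -0.2578, 0.091], 'orientation': [-0.1035, 0.1126, 0.9882, 0.0115], 'joint_pos': [0.3424, 0.7563, 0.0015, 1.662, 0.0295, 0.9307, 1.6674], 'finger_gap': 0.0384, 'force': [-0.0798, -0.4212, -3.2502]}
```

View pics/s3.png

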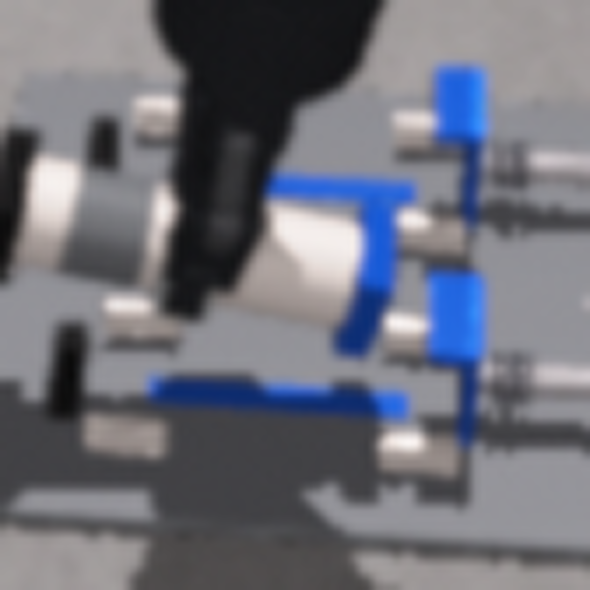

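Emit:
move_arm(
  moves=[0,0,0,0,-0.34,0,20,0,0,0,0,-0.34,-0.5,20,0,0,0,0,-0.34,-0.9,20,0,0,0,0,-0.34,-1.1,20,0,0,0,0,-0.34,-1.1,20,0,0,0,0.3,-0.41,-1.1,20,0,0,0,0.6,-0.48,-1.1,20,0,0,0,0.6,-0.48,-1.1,20],
)

```text
time_s: 7.4
tcp_pos: [0.5377, -0.2696, 0.0623]
orientation: [-0.105, 0.112, 0.988, 0.012]
force: [-6.4, 2.5, -3.1]
finger_gap: 0.0384
grip_force: 62.1
```

```bash
python3 show.py side s4 .58 -.27 .04 36
```

```text
223 217 8.194444444444445 {'time_s': 7.45, 'tcp_pos': [0.5371, -0.2695, 0.0622], 'orientation': [-0.105, 0.1125, 0.988, 0.0118], 'joint_pos': [0.3512, 0.8213, 0.0025, 1.614, 0.0315, 0.9165, 1.6753], 'finger_gap': 0.0384, 'force': [-5.6428, 2.3966, -2.9432]}
```

View pics/s4.png

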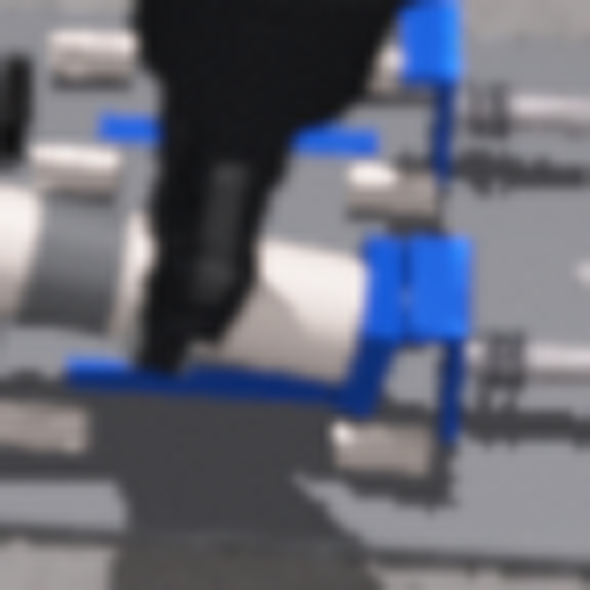

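The collar top (crop px ~385,250) is butting against the lip (~440,290) rather than under it: the nose is too high. I measure nose height and pitch by depth.

Emit:
move_arm(
  moves=[0,0,0,-0.3,0.07,0,20,0,0,0,-0.8,0.18,0,20,0,0,0,-0.8,0.18,0,20],
)

```text
time_s: 7.75
tcp_pos: [0.5162, -0.265, 0.0626]
orientation: [-0.104, 0.113, 0.988, 0.012]
force: [1.0, -0.7, -3.4]
finger_gap: 0.0384
grip_force: 62.2
```

```bash
cat > meas.py <<'E'
from h import *
import sys
bx,by=float(sys.argv[1]),float(sys.argv[2]); c,s_=np.cos(-.2258),np.sin(-.2258)
s=bot.sense(); T=s["tcp_pos"]; print(np.round(T,4),np.round(s["orientation"],3))
f=lambda P:np.stack([(P[...,0]-bx)*c+(P[...,1]-by)*s_,-(P[...,0]-bx)*s_+(P[...,1]-by)*c,P[...,2]-.008],-1)*1000
print("tcp bay",f(np.array(T)).round(1))
p=bot.capture("side"); hsv=cv2.cvtColor(p["image"],cv2.COLOR_BGR2HSV).astype(int); B=f(cloud(p))
blue=(hsv[...,0]>100)&(hsv[...,0]<125)&(hsv[...,1]>120); white=(hsv[...,2]>120)&(hsv[...,1]<60)
reg=(abs(B[...,1])<26)
P=B[reg&blue&(B[...,0]>10)&(B[...,2]>4)&(B[...,0]<110)]
for x in range(10,100,4):
    q=P[(P[:,0]>=x)&(P[:,0]<x+4)]
    if len(q)>3: print("blue x",x,len(q),"z",np.percentile(q[:,2],[3,50,97]).round(0))
P=B[reg&white&(B[...,2]>25)]
for x in range(-120,60,12):
    q=P[(P[:,0]>=x)&(P[:,0]<x+12)]
    if len(q)>3: print("white x",x,len(q),"ztop",np.percentile(q[:,2],[50,95]).round(1),"y",q[:,1].mean().round(1))
E
python3 meas.py .5533 -.2733
```

```text
[ 0.5162 -0.265   0.0626] [-0.104  0.113  0.988  0.012]
tcp bay [-38.1  -0.2  54.6]
blue x 14 5 z [17. 23. 29.]
blue x 18 7 z [16. 22. 32.]
blue x 22 26 z [22. 43. 55.]
blue x 26 32 z [22. 54. 57.]
blue x 30 21 z [36. 53. 56.]
blue x 34 10 z [51. 52. 54.]
blue x 54 24 z [55. 58. 61.]
blue x 58 14 z [53. 57. 60.]
blue x 62 26 z [53. 58. 60.]
blue x 66 23 z [15. 57. 60.]
blue x 70 39 z [14. 56. 59.]
white x -120 5 ztop [456.1 467.9] y -14.8
white x -108 19 ztop [ 71.2 116.8] y -12.0
white x -96 70 ztop [74.3 79.2] y -8.5
white x -84 45 ztop [74.6 77.8] y -3.0
white x -72 48 ztop [ 73.4 559.9] y 3.0
white x -60 64 ztop [ 69.2 537.5] y -4.8
white x -48 16 ztop [517.5 529.5] y 4.8
white x -36 5 ztop [512.4 514.7] y 22.3
white x -24 24 ztop [ 49.6 487.2] y -11.4
white x -12 79 ztop [ 54.9 475.2] y -7.4
white x 0 79 ztop [ 53.9 461.8] y -6.1
white x 12 63 ztop [ 52.4 433.5] y -10.1
white x 24 27 ztop [428.5 433.3] y -19.0
white x 36 54 ztop [402.4 404.7] y 4.7
white x 48 72 ztop [397.3 400.4] y 0.6
```

Emit:
move_arm(
  moves=[0,0,0,0,0,-0.29,20,0,0,0,0,0,-0.29,20,0,0,0,0.5,-0.11,-0.29,20,0,0,0,0.9,-0.2,-0.29,20,0,0,0,1.2,-0.27,-0.29,20,0,0,0,1.2,-0.27,-0.29,20,0,0,0,1.2,-0.27,-0.29,20],
)

```text
time_s: 8.5
tcp_pos: [0.547, -0.2717, 0.0548]
orientation: [-0.105, 0.113, 0.988, 0.012]
force: [-0.4, -0.3, -3.5]
finger_gap: 0.038
grip_force: 62.2
```

```bash
python3 meas.py .5533 -.2733|grep -v white
```

```text
[ 0.547  -0.2717  0.0548] [-0.105  0.113  0.988  0.012]
tcp bay [-6.5  0.1 46.8]
blue x 46 5 z [15. 18. 23.]
blue x 50 10 z [ 15.  38. 183.]
blue x 54 42 z [ 13.  57. 153.]
blue x 58 28 z [19. 51. 60.]
blue x 62 32 z [28. 57. 60.]
blue x 66 29 z [18. 48. 59.]
blue x 70 39 z [15. 56. 60.]
```

Emit:
move_arm(
  moves=[0,0,0,0.15,-0.03,0,20,0,0,0,0.3,-0.07,0,20,0,0,0,0.45,-0.1,0,20,0,0,0,0.53,-0.12,0,20,0,0,0,0.53,-0.12,0,20],
)

```text
time_s: 9.05
tcp_pos: [0.5591, -0.2746, 0.0547]
orientation: [-0.106, 0.113, 0.988, 0.012]
force: [-9.7, 2.6, -3.1]
finger_gap: 0.0382
grip_force: 62.0
```

```bash
python3 meas.py .5533 -.2733|grep -v white;  python3 show.py side s5 .55 -.27 .04 40
```

```text
[ 0.5591 -0.2746  0.0547] [-0.106  0.113  0.988  0.012]
tcp bay [ 6.   0.  46.7]
blue x 58 4 z [ 15.  83. 155.]
blue x 62 9 z [ 13.  22. 129.]
blue x 66 26 z [15. 46. 58.]
blue x 70 42 z [14. 57. 60.]
blue x 74 21 z [33. 57. 60.]
blue x 78 40 z [12. 57. 60.]
blue x 82 24 z [16. 53. 59.]
208 214 7.375 {'time_s': 9.15, 'tcp_pos': [0.5589, -0.2745, 0.0547], 'orientation': [-0.1061, 0.1127, 0.9879, 0.012], 'joint_pos': [0.3468, 0.8603, 0.0031, 1.5471, 0.0291, 0.9467, 1.6732], 'finger_gap': 0.0383, 'force': [-9.6428, 2.3001, -3.373]}
```

View pics/s5.png

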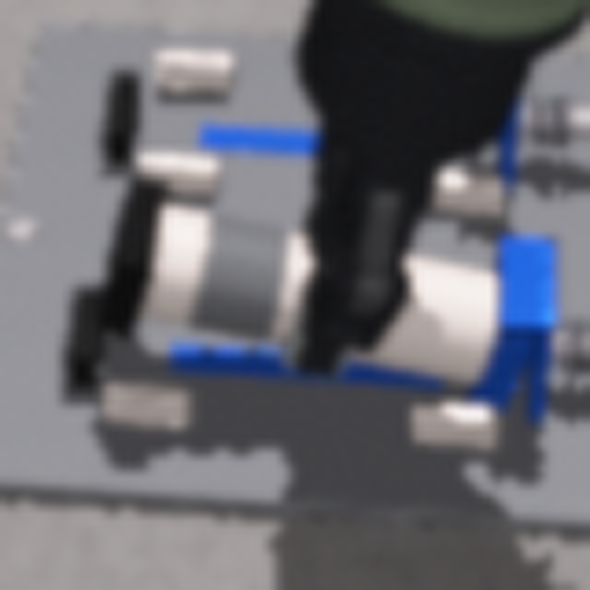

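Force 10 N means the plate is about 13 mm back; the nose is under the lip and the black end (~135,250) is above and inside the stop. Now lower the black end.

Emit:
move_arm(
  moves=[0,0,0,0.06,-0.013,0,20,-0.01,-0.043,0,0.06,-0.013,-0.14,20,-0.0235,-0.1025,0,0.04,-0.009,-0.34,20,-0.0355,-0.154,0,0,0,-0.5,20,-0.0475,-0.206,0,-0.08,0.018,-0.63,20,-0.0475,-0.206,0,-0.08,0.018,-0.63,20,-0.0475,-0.206,0,-0.08,0.018,-0.63,20],
)

```text
time_s: 9.85
tcp_pos: [0.5567, -0.2742, 0.0391]
orientation: [-0.001, 0.113, 0.994, -0.0]
force: [-7.4, 1.1, -4.2]
finger_gap: 0.0382
grip_force: 62.3
```

```bash
python3 meas.py .5533 -.2733;  python3 show.py side s6 .55 -.27 .04 40
```

```text
[ 0.5567 -0.2742  0.0391] [-0.001  0.113  0.994 -0.   ]
tcp bay [ 3.5 -0.2 31.1]
blue x 62 24 z [14. 58. 60.]
blue x 66 30 z [13. 43. 61.]
blue x 70 42 z [ 8. 57. 59.]
blue x 74 32 z [ 7. 43. 59.]
blue x 78 41 z [10. 56. 60.]
white x -108 6 ztop [581.  590.8] y 24.3
white x -84 9 ztop [549.1 556.2] y 21.8
white x -72 8 ztop [526.6 535.6] y 14.8
white x -60 66 ztop [ 40.4 507.5] y -4.7
white x -48 54 ztop [ 42.  215.9] y -5.1
white x -36 42 ztop [ 42.4 479.7] y 0.2
white x -24 25 ztop [ 44.1 459.4] y 1.5
white x -12 7 ztop [445.  451.1] y 16.8
white x 0 12 ztop [412.  415.1] y -23.4
white x 12 50 ztop [ 43.6 386.9] y -6.2
white x 24 149 ztop [378.2 384.8] y -3.4
white x 36 108 ztop [ 44.3 378. ] y -2.2
white x 48 61 ztop [39.7 43.8] y -9.2
208 214 7.375 {'time_s': 9.95, 'tcp_pos': [0.5569, -0.2743, 0.039], 'orientation': [-0.001, 0.1134, 0.9935, -0.0001], 'joint_pos': [0.3762, 0.7962, -0.0212, 1.7378, 0.0275, 0.6098, 1.6823], 'finger_gap': 0.0379, 'force': [-7.9796, 1.8111, -3.2171]}
```

View pics/s6.png

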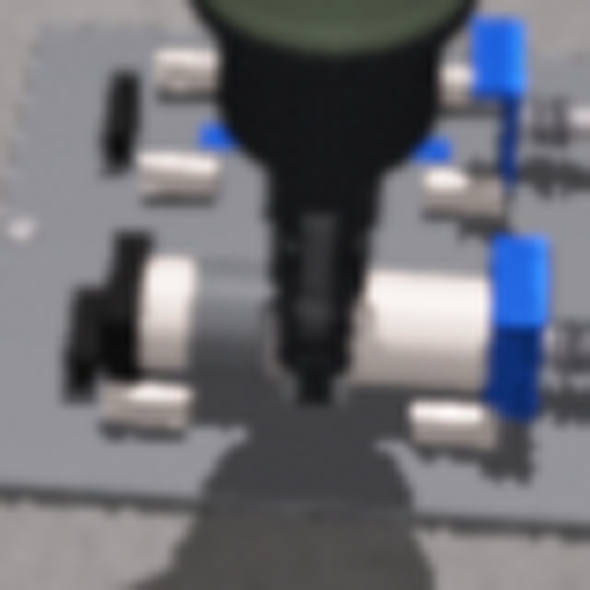

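It lies flat between stop and plate. Lower the last 1–2 mm, let it go and rise.

Emit:
move_arm(
  moves=[0,0,0,0,0,-0.06,20,0,0,0,-0.1,0.023,-0.07,20,0,0,0,-0.1,0.023,-0.07,66,0,0,0,-0.1,0.023,-0.07,66,0,0,0,-0.1,0.023,0,66,0,0,0,-0.1,0.023,0.4,66,0,0,0,-0.1,0.023,2,66,0,0,0,-0.1,0.023,4,66],
)

```text
time_s: 10.75
tcp_pos: [0.5552, -0.2733, 0.1398]
orientation: [-0.001, 0.113, 0.994, 0.0]
force: [-0.5, 0.0, 1.0]
finger_gap: 0.0657
grip_force: 0.0
```

Emit:
move_arm(
  moves=[0,0,-0.15,0,1,0.5,66,0,0,-0.3,0,2.5,0.5,66,0,0,-0.45,0,4,0.5,66,0,0,-0.6,0,5.5,0.5,75,0,0,-0.75,0.2,7,0.5,85,0,0,-0.9,0.2,8.5,0.5,85,0,0,-1.05,0.2,10,0.5,85,0,0,-1.2,0.2,11.5,0.5,85],
)

```text
time_s: 11.55
tcp_pos: [0.5611, 0.0155, 0.1527]
orientation: [0.0, 0.657, 0.754, 0.0]
force: [1.4, 0.4, 0.4]
finger_gap: 0.0849
grip_force: 0.0
```

Emit:
move_arm(
  moves=[0,0,-0.15,0,1,0,85,0,0,-0.3,0,2,0,85,0,0,-0.45,0,3,0,85,0,0,-0.6,0,3.4,0,85,0,0,-0.75,0,3.4,0,85,0,0,-0.9,0,3.4,0,85,0,0,-1.05,0,3.4,0,85,0,0,-1.2,0,3.4,0,85],
)

```text
time_s: 12.35
tcp_pos: [0.5612, 0.0993, 0.1526]
orientation: [-0.001, 0.968, 0.252, -0.0]
force: [-0.5, 0.9, -0.7]
finger_gap: 0.0848
grip_force: 0.0
```

```bash
python3 show.py side s7 .55 -.27 .04 45; cp meas.py m2.py; sed -i 's/reg=.*/reg=(abs(B[...,1])<26)\&(B[...,2]<70)/' m2.py; python3 m2.py .5533 -.2733
```

```text
203 209 6.555555555555555 {'time_s': 12.4, 'tcp_pos': [0.5611, 0.0994, 0.1524], 'orientation': [-0.0005, 0.969, 0.2472, -0.0002], 'joint_pos': [-0.7163, 0.664, 0.6446, 1.8597, -0.5435, 0.801, -0.8547], 'finger_gap': 0.0853, 'force': [-0.1829, 1.69, 0.2823]}
[0.5611 0.0994 0.1524] [-0.001  0.969  0.247 -0.   ]
tcp bay [-75.8 365.  144.4]
blue x 58 8 z [21. 58. 60.]
blue x 62 42 z [14. 56. 60.]
blue x 66 29 z [10. 42. 60.]
blue x 70 46 z [ 9. 55. 60.]
blue x 74 31 z [ 6. 43. 60.]
blue x 78 17 z [12. 58. 59.]
white x -72 16 ztop [39.3 43.1] y -5.3
white x -60 62 ztop [37.9 43.9] y -7.2
white x -48 39 ztop [41.3 43.8] y -2.6
white x -36 30 ztop [41.2 44. ] y -1.5
white x -24 47 ztop [40.3 43.1] y -4.0
white x -12 59 ztop [37.5 43.2] y -7.9
white x 0 59 ztop [39.8 43.3] y -7.5
white x 12 58 ztop [38.4 42.7] y -8.0
white x 24 65 ztop [38.5 43.1] y -7.4
white x 36 56 ztop [39.2 43.9] y -8.1
white x 48 60 ztop [39.5 42.9] y -8.6
```

View pics/s7.png

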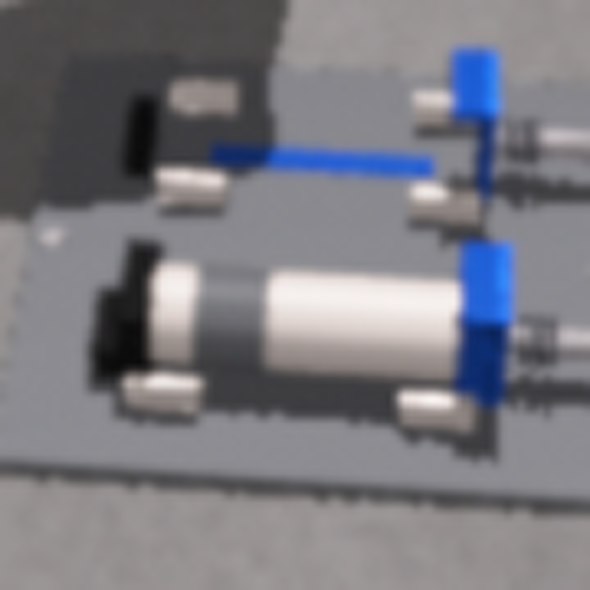

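Right bay is seated: black collar on the stop (~130,330), blue end under the lip (~485,330). Now the second cartridge.

Emit:
move_arm(
  moves=[0,0,-0.14,0,0,-1,85,0,0,-0.281,0,0.02,-2,85,0,0,-0.281,0,0.02,-3,85,0,0,-0.281,0,0.02,-4.3,85,0,0,-0.281,0,0.02,-4.86,85,0,0,-0.281,0,0.02,-4.86,85,0,0,-0.281,0,0.02,-4.86,20,0,0,-0.281,0,0.02,-4.86,20],
)

```text
time_s: 13.25
tcp_pos: [0.5617, 0.0994, 0.0317]
orientation: [-0.0, 0.993, 0.117, 0.0]
force: [0.8, -0.4, 0.7]
finger_gap: 0.0587
grip_force: 0.0
```

Emit:
move_arm(
  moves=[0,0,0,0,0,0,20,0,0,0,0,0,0,20,0,0,0,0,0,0,20,0,0,0,0,0,0,20],
)

```text
time_s: 13.65
tcp_pos: [0.5615, 0.0996, 0.0316]
orientation: [-0.001, 0.993, 0.117, 0.0]
force: [-3.9, 1.2, 16.6]
finger_gap: 0.0383
grip_force: 58.4
```

Emit:
move_arm(
  moves=[0,0,0,0,0,0.3,20,0,0,0,0,0,1.5,20,0,0,0.1,0,0,3.2,20,0,0,0.25,0,0,4.7,20,0,0,0.4,0,-1,4.7,20,0,0,0.55,0,-2,4.7,20,0,0,0.7,0,-3,4.7,20,0,0,0.8,0,-4,4.7,20],
)

```text
time_s: 14.45
tcp_pos: [0.5608, -0.0017, 0.1485]
orientation: [0.0, 0.868, 0.497, -0.0]
force: [0.4, 0.5, -2.9]
finger_gap: 0.0382
grip_force: 61.7
```

Emit:
move_arm(
  moves=[0,0,0.14,0,-1,0,20,0,0,0.28,-0.2,-2,0,20,0,0,0.42,-0.4,-3,0,20,0,0,0.56,-0.6,-4,0,20,0,0,0.7,-0.8,-5,0,20,0,0,0.84,-0.8,-6,0,20,0,0,0.98,-0.8,-6,0,20,0,0,1.1,-0.8,-6,0,20],
)

```text
time_s: 15.25
tcp_pos: [0.5405, -0.152, 0.1482]
orientation: [0.001, 0.481, 0.877, -0.001]
force: [0.5, 0.6, -3.5]
finger_gap: 0.0386
grip_force: 61.7
```

Emit:
move_arm(
  moves=[0,0,0.14,0,0,0,20,0,0,0.28,0,0,0,20,0,0,0.42,0,0,0,20,0,0,0.56,0,0,0,20,0,0,0.7,0,0,0,20,0,0,0.78,0,0,0,20,0,0,0.78,0,0,0,20],
)

```text
time_s: 15.95
tcp_pos: [0.5407, -0.1512, 0.1482]
orientation: [0.001, 0.113, 0.994, -0.0]
force: [0.5, -1.4, -4.3]
finger_gap: 0.0379
grip_force: 61.7
```

```bash
sed -i 's/<70)/<230)\&(B[...,2]<200)/' m2.py; python3 m2.py .578 -.1663; python3 -c "
from station import bot;print(bot.sense()['joint_pos'])"
```

```text
[ 0.5407 -0.1512  0.1482] [ 0.001  0.113  0.994 -0.   ]
tcp bay [-39.7   6.4 140.2]
blue x 22 26 z [117. 149. 154.]
blue x 26 31 z [117. 149. 153.]
blue x 30 28 z [115. 145. 153.]
blue x 34 6 z [126. 151. 152.]
blue x 54 10 z [55. 58. 59.]
blue x 58 21 z [55. 57. 59.]
blue x 62 11 z [54. 58. 61.]
blue x 66 28 z [24. 57. 60.]
blue x 70 26 z [11. 50. 60.]
white x -108 23 ztop [147.4 151.3] y 0.3
white x -96 62 ztop [144.4 150.4] y -3.3
white x -84 30 ztop [149.5 151.6] y 2.6
white x -72 23 ztop [149.  151.3] y 5.4
white x -36 23 ztop [141.2 151.1] y -4.8
white x -24 70 ztop [142.8 150.3] y -4.9
white x -12 63 ztop [144.7 151.1] y -4.1
white x 0 69 ztop [142.4 150.2] y -6.0
white x 12 50 ztop [146.2 151.1] y -4.4
[ 0.19518183  0.55694671 -0.03957605  1.86138981  0.03288063  0.72281935
  1.47759085]
```

Emit:
move_arm(
  moves=[0.024,0.102,0,-0.06,-0.25,0,20,0.047,0.205,0,-0.06,-0.25,-1,20,0.047,0.205,0,-0.06,-0.25,-2.4,20,0.047,0.205,0,-0.06,-0.25,-2.8,20,0.047,0.205,0,-0.06,-0.25,-2.8,20,0.047,0.205,0,-0.06,-0.25,-2.8,20],
)

```text
time_s: 16.6
tcp_pos: [0.5398, -0.1571, 0.0791]
orientation: [-0.103, 0.113, 0.988, 0.011]
force: [0.1, 0.2, -2.6]
finger_gap: 0.0382
grip_force: 61.4
```

```bash
python3 m2.py .578 -.1663
```

```text
[ 0.5398 -0.1571  0.0791] [-0.103  0.113  0.988  0.011]
tcp bay [-39.3   0.4  71.1]
blue x 14 4 z [30. 36. 41.]
blue x 18 6 z [31. 42. 49.]
blue x 22 23 z [31. 58. 70.]
blue x 26 26 z [34. 67. 70.]
blue x 30 20 z [58. 67. 70.]
blue x 34 5 z [13. 65. 69.]
blue x 54 9 z [56. 58. 61.]
blue x 58 22 z [53. 57. 59.]
blue x 62 11 z [54. 57. 60.]
blue x 66 30 z [20. 57. 60.]
blue x 70 24 z [11. 51. 60.]
white x -108 18 ztop [84.7 93. ] y -9.2
white x -96 60 ztop [86.7 93.1] y -8.3
white x -84 36 ztop [87.3 90.4] y -3.0
white x -72 29 ztop [85.7 89. ] y -1.1
white x -60 44 ztop [80.4 85.9] y -7.1
white x -36 11 ztop [56.1 64.6] y -18.2
white x -24 40 ztop [64.9 76.7] y -14.1
white x -12 62 ztop [68.5 75.4] y -10.7
white x 0 63 ztop [64.3 72. ] y -10.6
white x 12 44 ztop [66.  70.7] y -7.8
```

Emit:
move_arm(
  moves=[0,0,0,0,-0.02,-0.5,20,0,0,0,0,-0.02,-0.85,20,0,0,0,0,-0.02,-0.85,20,0,0,0,0.5,-0.13,-0.85,20,0,0,0,0.9,-0.22,-0.85,20,0,0,0,1.24,-0.3,-0.85,20,0,0,0,1.24,-0.3,-0.85,20],
)

```text
time_s: 17.35
tcp_pos: [0.5709, -0.1646, 0.0563]
orientation: [-0.104, 0.113, 0.988, 0.012]
force: [-0.3, 0.5, -4.7]
finger_gap: 0.0385
grip_force: 61.4
```

```bash
python3 m2.py .578 -.1663 | grep -v white
```

```text
[ 0.5709 -0.1646  0.0563] [-0.104  0.113  0.988  0.012]
tcp bay [-7.3  0.1 48.3]
blue x 54 25 z [19. 45. 60.]
blue x 58 31 z [19. 56. 60.]
blue x 62 21 z [30. 53. 60.]
blue x 66 30 z [20. 58. 60.]
blue x 70 24 z [11. 51. 60.]
```

Emit:
move_arm(
  moves=[0,0,0,0.15,-0.035,0,20,0,0,0,0.3,-0.07,0,20,0,0,0,0.45,-0.1,0,20,0,0,0,0.6,-0.138,0,20,0,0,0,0.6,-0.138,0,20,0,0,0,0.6,-0.138,0,20],
)

```text
time_s: 18.0
tcp_pos: [0.5838, -0.1677, 0.0561]
orientation: [-0.106, 0.113, 0.988, 0.012]
force: [-9.3, 2.3, -2.9]
finger_gap: 0.0379
grip_force: 61.3
```

```bash
python3 m2.py .578 -.1663 |head -3
```

```text
[ 0.5838 -0.1677  0.0561] [-0.106  0.113  0.988  0.012]
tcp bay [ 6.  -0.1 48.1]
blue x 66 24 z [19. 49. 60.]
```

Emit:
move_arm(
  moves=[0,0,0,0.1,-0.022,0,20,-0.01,-0.043,0,0.09,-0.02,-0.13,20,-0.0235,-0.1025,0,0.05,-0.011,-0.32,20,-0.0355,-0.154,0,0,0,-0.47,20,-0.0475,-0.206,0,-0.08,0.018,-0.6,20,-0.0475,-0.206,0,-0.08,0.018,-0.6,20,-0.0475,-0.206,0,-0.08,0.018,-0.6,20],
)

```text
time_s: 18.75
tcp_pos: [0.5813, -0.1672, 0.041]
orientation: [-0.001, 0.114, 0.994, -0.0]
force: [-8.8, 1.1, -5.5]
finger_gap: 0.0376
grip_force: 61.3
```

```bash
python3 m2.py .578 -.1663;  python3 show.py side s8 .57 -.18 .04 45
```

```text
[ 0.5813 -0.1672  0.041 ] [-0.001  0.114  0.994 -0.   ]
tcp bay [ 3.4 -0.2 33. ]
blue x 66 34 z [17. 57. 60.]
blue x 70 29 z [10. 44. 60.]
blue x 74 25 z [13. 44. 59.]
blue x 78 41 z [ 8. 55. 60.]
blue x 82 16 z [22. 56. 59.]
white x -60 42 ztop [39.9 44.3] y -7.6
white x -48 40 ztop [40.5 45.5] y -6.8
white x -36 29 ztop [41.5 44.6] y -0.9
white x -24 19 ztop [41.8 45.2] y -1.0
white x 12 34 ztop [38.  43.6] y -10.5
white x 24 45 ztop [39.8 43.1] y -9.2
white x 36 51 ztop [38.5 43.9] y -8.2
white x 48 53 ztop [38.6 42.6] y -8.6
205 184 6.555555555555555 {'time_s': 18.85, 'tcp_pos': [0.5814, -0.1673, 0.0409], 'orientation': [-0.0011, 0.1137, 0.9935, -0.0003], 'joint_pos': [0.2047, 0.776, -0.0336, 1.7811, 0.0439, 0.5873, 1.487], 'finger_gap': 0.0383, 'force': [-8.7963, 0.969, -6.7119]}
```

View pics/s8.png

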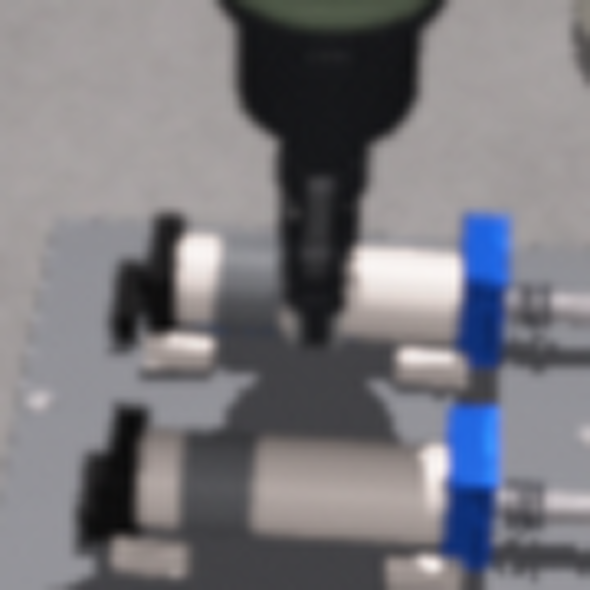

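Both lie flat between stop and plate, the left (~320,280) with a small gap at the stop. Release it and retreat.

Emit:
move_arm(
  moves=[0,0,0,0,0,-0.05,20,0,0,0,-0.1,0.023,-0.06,20,0,0,0,-0.1,0.023,-0.06,66,0,0,0,-0.1,0.023,-0.06,66,0,0,0,-0.1,0.023,0,66,0,0,0,-0.1,0.023,0.4,66,0,0,0,-0.1,0.023,2,66,0,0,0,-0.1,0.023,4,66],
)

```text
time_s: 19.65
tcp_pos: [0.5801, -0.1667, 0.1421]
orientation: [-0.0, 0.114, 0.994, -0.0]
force: [1.2, -0.3, 1.1]
finger_gap: 0.0658
grip_force: 0.0
```

Emit:
move_arm(
  moves=[0,0,0,-0.5,1,1,66,0,0,0,-0.5,2.8,1.5,66,0,0,0,-0.5,4.7,1.5,66,0,0,0,-0.5,6.6,1.5,66,0,0,0,-0.5,8,1.5,66,0,0,0,-0.5,8,1.5,66],
)

```text
time_s: 20.25
tcp_pos: [0.5685, 0.0388, 0.18]
orientation: [0.001, 0.11, 0.994, 0.001]
force: [0.3, -0.5, 0.4]
finger_gap: 0.0658
grip_force: 0.0
```

```bash
python3 m2.py .578 -.1663; python3 m2.py .5533 -.2733|grep blue; python3 show.py side s9 .56 -.21 .04 45
python3 - <<'E'
from h import *
p=bot.capture("top"); C=cloud(p); hsv=cv2.cvtColor(p["image"],cv2.COLOR_BGR2HSV).astype(int)
c,s=np.cos(-.2258),np.sin(-.2258)
for bx,by in((.578,-.1663),(.5533,-.2733)):
    X=(C[...,0]-bx)*c+(C[...,1]-by)*s; Y=-(C[...,0]-bx)*s+(C[...,1]-by)*c
    m=(abs(Y)<22)&(C[...,2]>.036)&(C[...,2]<.06)&(X>-90)&(abs(X)<.1)
    print(X[m].min().round(4),X[m].max().round(4),Y[m].mean().round(4),C[m][:,2].mean())
E
```

```text
[0.5685 0.0388 0.18  ] [0.001 0.11  0.994 0.001]
tcp bay [-55.2 197.7 172. ]
blue x 58 7 z [55. 58. 61.]
blue x 62 23 z [19. 43. 60.]
blue x 66 36 z [14. 56. 60.]
blue x 70 25 z [13. 44. 60.]
blue x 74 29 z [ 7. 38. 60.]
blue x 78 16 z [ 7. 57. 60.]
white x -60 42 ztop [36.9 42.2] y -10.9
white x -24 8 ztop [35.9 41.9] y -12.4
white x -12 47 ztop [38.2 42.3] y -7.9
white x 0 50 ztop [37.6 42.2] y -9.2
white x 12 46 ztop [37.6 43.1] y -9.5
white x 24 45 ztop [38.6 41.8] y -8.4
white x 36 49 ztop [38.5 42.8] y -7.8
white x 48 49 ztop [38.7 42.9] y -9.7
blue x 58 8 z [18. 55. 59.]
blue x 62 41 z [12. 57. 59.]
blue x 66 29 z [14. 44. 60.]
blue x 70 46 z [ 8. 56. 60.]
blue x 74 30 z [ 8. 46. 59.]
blue x 78 17 z [13. 57. 59.]
203 192 6.555555555555555 {'time_s': 20.4, 'tcp_pos': [0.5686, 0.0323, 0.1796], 'orientation': [0.0014, 0.1139, 0.9935, -0.0006], 'joint_pos': [-0.1276, 0.5227, -0.0475, 1.819, 0.0357, 0.7983, 1.1489], 'finger_gap': 0.0664, 'force': [-0.0633, -0.3408, -0.3792]}
-0.0999 0.0987 -0.0177 0.04647930446255539
-0.0998 0.0989 0.0921 0.04647930446255539
```

View pics/s9.png

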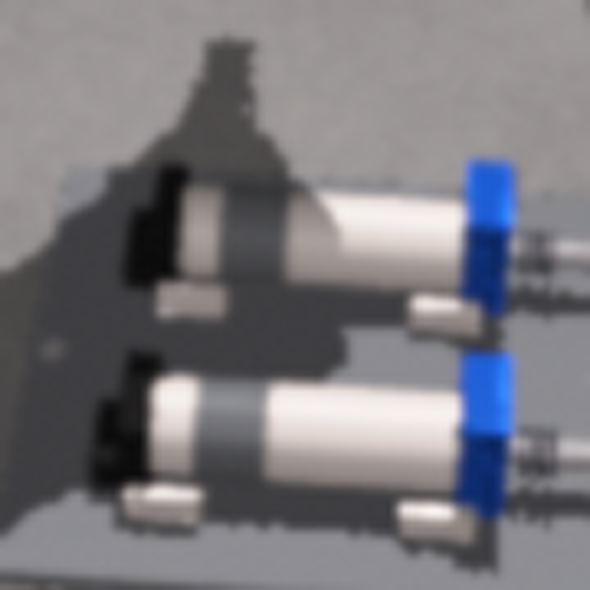

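Both cartridges lie flat and look the same, each with its black collar on the stop (~155,240 and ~125,440) and its blue end under the lip. I'm handing in.

```bash
python3 -c "
from station import bot;print(bot.close_job())"
```

```text
the job is handed in; nothing more can be done
None
```

I placed both cartridges flat in their bays, each with its black end home on the stop and its blue end under the plate lip, and handed the job in at about 20 s; the hand-in call returned no verdict.

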